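# Make up the 500 g check load and hold it hanging level

## Task

Make up the load for checking the motor thrust stand: set the large flat steel weight down in the middle of the round load pan and the middle-sized one centred on top of it (set them down, do not drop them; the smallest weight stays where it is). Then swing the pan's folded bail handle up, lift the loaded pan by it a hand's breadth clear of the bench, and finish while still holding it there, the pan hanging level and still with nothing else carrying it. Leave the other things on the bench alone.

Things in the scene. Friction and masses are not known exactly. Their poses are not given: they have to be found in the camera images.
- load_pan: Round steel pan, 164 mm diameter, flat upper face 8 mm above its underside, thin dark centring rings in the face, 0.27 kg. Origin: centre of the underside; z up, y along the bail's hinge line. Two upright ears, 18 mm wide, 4 mm thick, stand on the rim at y = +84 and -84 mm, tops 72 mm above the underside; the bail pivots in them on a line along y through (0, 0, 66 mm).
- bail (a joint): Angle of the U-shaped bail handle to the pan, rad: 0 upright, -1.84 folded to the pan's -x side (towards the robot), +1.84 folded to the other side; rotates about the pan's +y. It swings freely, falls to its stop if let go, and starts folded at -1.84, leaving the pan free from above. The pan hangs from the two pivots and can swing, so it is level only if the load is centred.
- bail_grip (a point): Middle of the bail's crossbar, 110 mm from the pivot line: a round black sleeve, 11 mm diameter, 92 mm long, along the pan's y; 5 mm wire arms 90 mm either side of it. Folded: 37 mm above the bench, 106 mm from the pan's centre, outside the rim. Upright: 176 mm above the pan's underside. Held with a light grip (20 N) the sleeve turns between the pads.
- large_weight: Flat plain steel disc, 64 mm diameter, 12 mm thick, 0.30 kg, with a shallow turned recess in its top face. Origin: centre of the underside; z up.
- middle_weight: The same kind of steel disc, 52 mm diameter, 12 mm thick, 0.20 kg. Origin: centre of the underside.
- small_weight: The same kind of steel disc, 37 mm diameter, 12 mm thick, 0.10 kg; not needed, stays where it is. Origin: centre of the underside.
- multimeter: Yellow-cased multimeter, 130 x 62 x 40 mm, lying at the left front; a bystander. Origin: centre of the underside.
- lipo_pack: Blue battery pack, 103 x 31 x 22 mm, lying at the left left front edge; a bystander. Origin: centre of the underside.
- spare_motor: Small black motor with three wires, 72 x 27 x 32 mm, at the right right front edge; a bystander. Origin: centre of the underside.
- white_tub: White open plastic tub with cables, 278 x 168 x 85 mm, at the back left, fixed; a bystander. Origin: centre of the underside.
- thrust_stand: Motor thrust stand, about 0.27 m tall: aluminium base plate 130 x 100 mm, upright profile, load-cell arm with a motor on top and a small hook below, at the back right, fixed; a bystander. Origin: centre of the underside of the base plate.
Mind the look-alikes: they are no part of the job. What is shaped like the middle_weight but turquoise is not meant.

How it is judged:
By the outcome, as a careful person would: the job done as asked, in the order asked, and still so for the second after the job is handed in, while the arm keeps its last pose, push and grip.
It also fails if it takes over 69 s, if anything falls off the work surface, if the arm or the gripper's body presses on something with over 40 N, if the wrist force passes 120 N, or if a joint passes its speed limit or range.

## Robot

A 6-joint arm with a two-finger parallel gripper is mounted at the origin on a cart in front of the work surface, level with it; the furniture and walls round the work are solid. World frame = base frame: x ahead of the robot, y to its left, z up, the work surface at z = 0. Lengths are in mm, angles in rad, forces in N, time in s.
With the tool pointing down it reaches from about 350 to 875 mm from the base axis. Payload 4.2 kg.
Tool frame: the origin (TCP) lies midway between the tips of the shut fingers; the grasp point (between the pads) lies 19 mm behind it (arm.hold_point_z is the distance from the TCP to the grasp point, in mm); z points along the fingers, y is the line along which they close (so a half turn about z gives the same grasp; the last joint's range is limited). The gripper opens to 85 mm and grips with 20 to 120 N. Pads are 22 mm wide; open, the fingers measure 114 mm over their backs; the gripper's body (76 mm by 85 mm) begins 54 mm behind the grasp point. The pads swing forward as they close: fully open they stand 13 mm farther back than shut.
Start: joints at [1.388, 0.385, 0.008, 0, -1.194, -0.259], TCP at [267.196, 564.983, 231.312] pointing down, gripper open.
Joint ranges: [-3.14, 3.14], [-1.21, 2.06], [-1.07, 1.41], [-3.16, 2.05], [-2.99, -0.16], [-3.1, 3.1]. Speed limits (rad/s): [2.79, 2.79, 3.14, 3.14, 3.14, 3.14].

## Interface

Orientations are given as a unit quaternion [x, y, z, w].
In Python, from bench import arm, vision gives the robot as it stands. The module is installed in compiled form; this text tells all that it offers.
- The arm moves only by the tool servo_tool, never from a script. Its argument "plan" is a list of rows, each a list of 7 numbers: the shift along the world's x, y, z each as a share of 300 mm, from -1 to 1, then the turn, a rotation vector about the world's x, y, z each as a share of 2 rad, from -1 to 1, then the opening, from 0 (shut) to 1 (fully open). A call has 1 to 20 rows; each row shifts and turns the commanded pose from where the row before left it; what a row does not reach is not made up. A row lasts 1/8 s, in which the tool goes at most 62.5 mm and 10.7 degrees, less where a joint would pass 70% of its speed; a pose out of reach is approached as far as the arm can. A call with a number of a shift or a turn outside -1 to 1 is refused whole. A call with a gripper value outside its range is refused whole. The fingers move at their own pace and stop on an object; the grip force is fixed at half the most. Time passes only in rows, so rows that do not move let the fingers close. It gives the time, the measured TCP pose, the force, the opening and the grip force at its end, in the units of the state.
- arm.read_state(): the state, without advancing time (a new reading comes with each control period).
- vision.get_image(name): name is "scene" or "top" or "wrist"; returns a dict with "image" (400x640x3 uint8, red, green, blue), "z_map" (400x640 float32, mm along the optical axis (not along the pixel's ray), 0 where there is no reading), "K" (3x3 intrinsics, pixels), "D" ([k1, k2, p1, p2, k3] as OpenCV has them; the pictures are not rectified), "world_to_cam" (4x4, takes a point from world to camera coordinates); the wrist camera has in their place "mount" (4x4, takes a point from camera to tool coordinates, whose origin is the TCP and whose axes are the flange's). Camera axes: x right, y down, z forward; pixel columns grow to the right and rows downward; lengths in mm; the calibration is good to about 2 mm. A picture is of the moment at which its call begins: read the wrist's pose just before it.
- arm.job_done(): hands the job in; it is judged then, once.
The state is a dict: "clock": time; "joints": joint angles; "joint_vel": joint speeds; "joint_efforts": joint torques, N m; "position": TCP position; "ee_rot": TCP orientation; "contact_force": force on the tool from outside, world axes, zero at the start; "wrist_torque": the same for the moment, N m; "gripper_width": finger opening in mm; "grasp_force": force on a finger pad.
Only numpy, scipy, OpenCV 4.12 (cv2) and the standard library are available. Lean on these libraries where they do the work, as an engineer would, in place of code of your own. Each camera call takes 0.05 s, during which the arm holds its last target. There are 200 camera calls.

## Working session

There is one attempt and no reset: what is moved stays moved. The work goes in short steps, Python scripts to look and compute and a tool call to move; the robot and the scene stay as the last step left them, time stands still between calls to the robot, and variables do not carry over. Pictures are saved under pics/ and viewed, at most 10 in all, crops included, and the job is handed in when it is done.

Besides the shell and the picture viewer there is one more tool, called after "Call:" by a JSON object that holds its "method" and its "body", one argument or row to a line. servo_tool: Moves the arm, as the interface text tells. Its arguments: {"type":"object","properties":{"plan":{"type":"array"}},"required":["plan"]}

```bash
mkdir -p pics; cat > h.py <<'E'
import numpy as np, cv2
from bench import arm, vision
from scipy.spatial.transform import Rotation as R
def get(name):
    s=arm.read_state(); d=vision.get_image(name)
    if name=='wrist':
        T=np.eye(4);T[:3,:3]=R.from_quat(s['ee_rot']).as_matrix();T[:3,3]=s['position']
        d['c2w']=T@np.array(d['mount'])
    else: d['c2w']=np.linalg.inv(np.array(d['world_to_cam']))
    return d
def cloud(d):
    h,w=d['z_map'].shape
    u,v=np.meshgrid(np.arange(w),np.arange(h))
    p=cv2.undistortPoints(np.stack([u,v],-1).reshape(-1,1,2).astype(float),np.array(d['K']),np.array(d['D'])).reshape(h,w,2)
    z=d['z_map'][...,None]
    P=np.concatenate([p*z,z],-1)@d['c2w'][:3,:3].T+d['c2w'][:3,3]
    P[d['z_map']==0]=np.nan
    return P
def ray(d,u,v,z):
    p=cv2.undistortPoints(np.array([[[u,v]]],float),np.array(d['K']),np.array(d['D'])).reshape(2)
    r=d['c2w'][:3,:3]@np.array([p[0],p[1],1]);o=d['c2w'][:3,3]
    return o+r*(z-o[2])/r[2]
E
python3 - <<'E'
from h import *
print(arm.read_state())
for n in('top','scene'):
    d=get(n);cv2.imwrite(f'pics/{n}0.png',d['image'][...,::-1]);np.savez(f'{n}0.npz',**d)
    print(n,d['c2w'].round(2).tolist(),d['K'])
E
```

```text
{'clock': 0.0, 'joints': array([ 1.38760488e+00,  3.85552396e-01,  6.61761064e-03, -5.32261097e-04,
       -1.19398991e+00, -2.58617842e-01]), 'joint_vel': array([ 0.00104586, -0.00109303,  0.00016448, -0.00056896,  0.00041109,
        0.00102025]), 'joint_efforts': array([ 9.22200124e-04, -3.92286944e+01,  1.88391870e+01,  4.18581963e+00,
       -4.58000242e-03,  1.53510037e-06]), 'position': array([266.94810614, 564.47019509, 230.21594179]), 'ee_rot': array([ 9.75677529e-01, -2.19208040e-01, -2.07055423e-04,  1.07275597e-03]), 'contact_force': array([-0.07594128,  0.14332903,  0.35297462]), 'wrist_torque': array([ 0.02722518,  0.03894157, -0.01811987]), 'grasp_force': 0.0, 'gripper_width': 85.42739519370213}
top [[0.02, -0.98, 0.19, 243.97], [-1.0, -0.02, 0.0, 80.0], [0.0, -0.19, -0.98, 1703.81], [0.0, 0.0, 0.0, 1.0]] [[518.10391586   0.         315.42518839]
 [  0.         518.10391586 191.96318348]
 [  0.           0.           1.        ]]
scene [[0.82, -0.43, 0.37, 47.13], [-0.57, -0.62, 0.54, -669.14], [-0.0, -0.66, -0.75, 1132.44], [0.0, 0.0, 0.0, 1.0]] [[515.82051518   0.         304.75934729]
 [  0.         515.82051518 202.43497518]
 [  0.           0.           1.        ]]
```

View pics/top0.png

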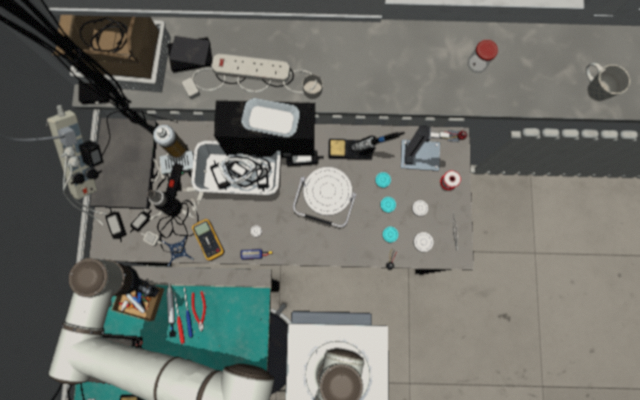

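View pics/scene0.png

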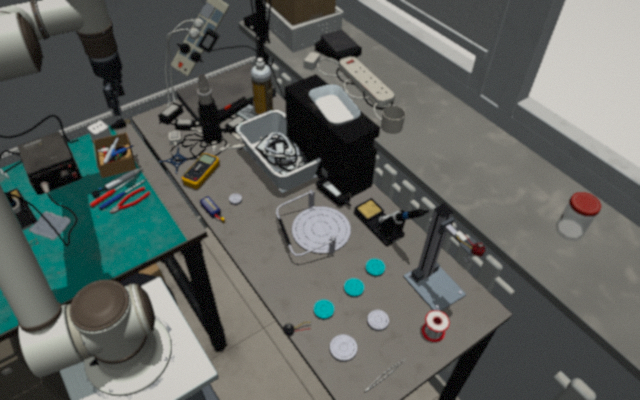

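The top view shows:
- **Grey discs:** (424,242), (420,208) and (256,231).
- **Turquoise look-alikes:** (384,180), (388,204) and (391,234), which are not meant.
- **Pan:** at (327,191), with the bail folded towards the robot and its crossbar near (321,219).

Next I measure the diameters and confirm the discs in one enlarged crop.

```bash
python3 - <<'E'
from h import *
for n,seeds in (('top',[(424,242),(420,208),(256,231),(384,180),(388,204),(391,234),(327,191)]),('scene',[(343,348),(378,320),(235,199),(375,267),(354,287),(324,309)])):
    d=dict(np.load(n+'0.npz'));P=cloud(d)
    for u,v in seeds:
        h=14 if u!=327 else 1
        g=P[v-h:v+h+1,u-h:u+h+1]
        p0=P[v,u]
        top=p0[2]
        # lighten mask via saturation/height
        im=d['image'].astype(int)
        col=im[v,u]
        H=55 if (u!=327) else 90
        m=(np.abs(im-col).sum(-1)<110)
        lab=cv2.connectedComponents(m.astype(np.uint8))[1]
        m=lab==lab[v,u]
        vs,us=np.nonzero(m)
        ztop=12 if u!=327 else 8
        (cx,cy),ax,a=cv2.fitEllipse(cv2.convexHull(np.stack([us,vs],-1).astype(np.int32)).astype(np.float32))
        c=ray(d,cx,cy,ztop)
        e=[ray(d,us[i],vs[i],ztop) for i in (us.argmin(),us.argmax(),vs.argmin(),vs.argmax())]
        print(n,(u,v),col,'p0',p0.round(1),'c',c.round(1),'dia',np.linalg.norm(e[0]-e[1]).round(),np.linalg.norm(e[2]-e[3]).round(),m.sum())
d=dict(np.load('top0.npz'))
im=cv2.resize(d['image'][160:260,280:480],None,fx=4,fy=4,interpolation=cv2.INTER_CUBIC)
cv2.imwrite('pics/crop.png',im[...,::-1])
E
```

```text
top (424, 242) [219 216 210] p0 [ 419.  -275.2   10.6] c [ 421.  -273.5   12. ] dia 56.0 59.0 272
top (420, 208) [216 213 208] p0 [ 530.  -262.1   18.4] c [ 533.2 -263.8   12. ] dia 46.0 44.0 172
top (256, 231) [208 206 200] p0 [441.6 275.9   8.8] c [442.8 277.3  12. ] dia 30.0 30.0 86
top (384, 180) [ 75 194 194] p0 [ 624.9 -145.4    3.6] c [ 625.4 -140.6   12. ] dia 47.0 48.0 184
top (388, 204) [ 80 205 204] p0 [ 541.4 -157.    15. ] c [ 541.9 -156.6   12. ] dia 46.0 47.0 181
top (391, 234) [ 83 206 205] p0 [ 441.9 -166.4   16.6] c [ 442.6 -164.3   12. ] dia 46.0 46.0 185
top (327, 191) [219 216 210] p0 [582.   45.4   5.7] c [583.7  44.5   8. ] dia 157.0 157.0 1784
scene (343, 348) [185 186 195] p0 [ 419.5 -277.9    8.7] c [ 420.9 -276.5   12. ] dia 61.0 62.0 536
scene (378, 320) [184 186 193] p0 [ 531.3 -269.7   12.5] c [ 533.6 -266.9   12. ] dia 48.0 49.0 311
scene (235, 199) [162 163 171] p0 [439.8 266.1  13.7] c [443.4 273.8  12. ] dia 35.0 36.0 105
scene (375, 267) [  0 165 168] p0 [ 623.7 -146.7   11.7] c [ 624.7 -144.9   12. ] dia 47.0 47.0 245
scene (354, 287) [  0 167 169] p0 [ 540.2 -164.4   14.1] c [ 541.5 -161.6   12. ] dia 48.0 50.0 270
scene (324, 309) [  0 167 168] p0 [ 442.7 -170.3   10.1] c [ 442.1 -168.9   12. ] dia 47.0 47.0 294
```

View pics/crop.png

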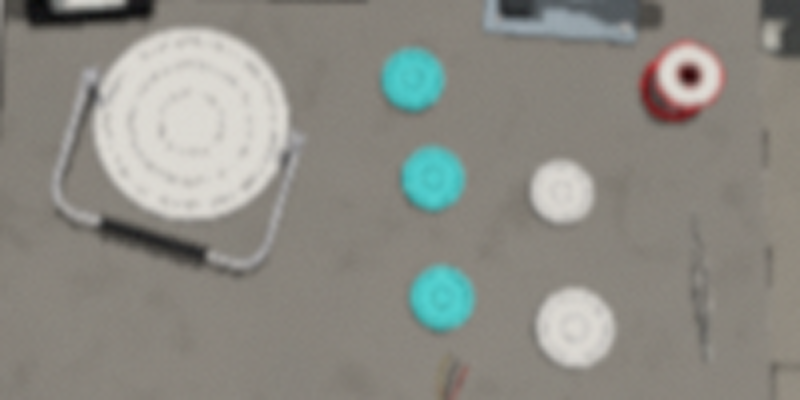

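The discs are confirmed:
- **large_weight:** grey disc at (424,242), about 62 mm, at roughly (421,-275).
- **middle_weight:** grey disc at (420,208), about 49 mm, at roughly (533,-265). The three turquoise ones are decoys.
- **small_weight:** grey disc at (256,231), about 35 mm, which stays where it is.

The pan is at about (584,44) with yaw about -0.3. I'll move above the large weight and turn the jaws to the bail's direction on the way.

Call:
{"method": "servo_tool", "body": {
  "plan": [
    [0.1,-0.17,0,0,0,-0.07,1],
    [0.1,-0.17,0,0,0,-0.07,1],
    [0.1,-0.17,0,0,0,-0.07,1],
    [0.1,-0.17,0,0,0,-0.07,1],
    [0.1,-0.17,0,0,0,-0.07,1],
    [0.1,-0.17,0,0,0,-0.07,1],
    [0.1,-0.17,0,0,0,-0.07,1],
    [0.1,-0.17,0,0,0,-0.07,1],
    [-0.036,-0.18,0,0,0,-0.07,1],
    [-0.036,-0.18,0,0,0,-0.08,1],
    [-0.036,-0.18,0,0,0,0,1],
    [-0.036,-0.18,0,0,0,0,1],
    [-0.036,-0.18,0,0,0,0,1],
    [-0.036,-0.18,-0.02,0,0,0,1],
    [-0.036,-0.18,-0.04,0,0,0,1],
    [-0.036,-0.18,-0.04,0,0,0,1],
    [0,0,0,0,0,0,1],
    [0,0,0,0,0,0,1]
  ]
}}

```text
clock: 2.35
position: [420.5, -275.1, 201.0]
ee_rot: [-0.597, 0.802, 0.0, -0.0]
contact_force: [0.8, 0.6, 0.3]
gripper_width: 85.7
grasp_force: 0.0
```

```bash
python3 - <<'E'
from h import *
d=get('wrist');cv2.imwrite('pics/w1.png',d['image'][...,::-1]);np.savez('w1.npz',**d)
s=arm.read_state();print(s['position'],s['ee_rot'],s['joints'].round(3),d['c2w'].round(2).tolist(),s['contact_force'])
E
```

```text
[ 420.92013293 -274.5212304   201.34744319] [-5.97337405e-01  8.01990037e-01  4.89326625e-05  5.07945059e-05] [-0.254  0.202 -0.332 -0.    -1.036 -0.036] [[-0.96, 0.28, 0.08, 400.68], [0.29, 0.92, 0.26, -341.09], [0.0, 0.27, -0.96, 343.74], [0.0, 0.0, 0.0, 1.0]] [ 0.25311252  0.02589319 -0.11430343]
```

View pics/w1.png

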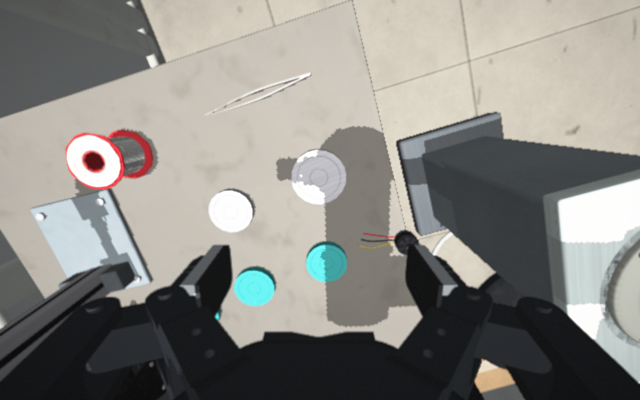

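The wrist view shows the large disc at (319,177), part-shaded, and the middle one at (231,211). The turquoise decoys are at (327,262) and (255,287). Next I refine the centres.

```bash
cat >> h.py <<'E'
def disc(d,u,v,zt,Rr,yaw=0):
    "fit circle centre on plane z=zt via rectified patch + Hough"
    # rectified ortho patch, 0.5 mm/px, 160 mm
    c=ray(d,u,v,zt); n=4*int(Rr+25); s=.5
    i,j=np.meshgrid(np.arange(n),np.arange(n))
    W=np.stack([c[0]+(i-n/2)*s,c[1]+(j-n/2)*s,np.full(i.shape,zt,float)],-1).reshape(-1,3)
    M=np.linalg.inv(d['c2w']); rv=cv2.Rodrigues(M[:3,:3])[0]
    px=cv2.projectPoints(W,rv,M[:3,3],np.array(d['K']),np.array(d['D']))[0].reshape(n,n,2).astype(np.float32)
    g=cv2.cvtColor(cv2.remap(np.ascontiguousarray(d['image']),px[...,0],px[...,1],cv2.INTER_CUBIC),cv2.COLOR_RGB2GRAY)
    h=cv2.HoughCircles(cv2.GaussianBlur(g,(0,0),1.5),cv2.HOUGH_GRADIENT_ALT if False else cv2.HOUGH_GRADIENT,1,50,param1=60,param2=12,minRadius=int(2*Rr-5),maxRadius=int(2*Rr+5))
    h=h[0,0]
    return c[0]+(h[0]-n/2)*s,c[1]+(h[1]-n/2)*s,h[2]*s,g
E
python3 - <<'E'
from h import *
d=dict(np.load('w1.npz'))
for u,v,r in((319,177,32),(231,211,26)):
    a=disc(d,u,v,12,r);print(a[:3],ray(d,u,v,12).round(1))
    P=cloud(d)[v-25:v+25,u-25:u+25].reshape(-1,3);P=P[(P[:,2]>9.5)&(P[:,2]<20)];print(len(P),((P.max(0)+P.min(0))/2).round(1),np.ptp(P,0).round(1),np.median(P,0).round(1))
for n in('top','scene'):
    d=dict(np.load(n+'0.npz'))
    for u,v,r,z in {'top':[(424,242,32,12),(420,208,26,12),(327,191,82,8)],'scene':[(343,348,32,12),(378,320,26,12),(321,229,82,8)]}[n]: print(n,disc(d,u,v,z,r)[:3])
E
```

```text
(np.float64(420.6429704446402), np.float64(-273.91404288568145), np.float32(31.4)) [ 419.9 -274.2   12. ]
2183 [ 420.6 -274.4   11.8] [61.7 62.2  4.7] [ 420.3 -274.9   11.7]
(np.float64(532.837912227015), np.float64(-265.1185693330988), np.float32(25.9)) [ 532.1 -264.9   12. ]
1403 [ 533.  -265.    11.9] [51.7 51.3  4.8] [ 532.3 -265.5   11.6]
top (np.float64(419.5680087302196), np.float64(-273.1148669736883), np.float32(31.35))
top (np.float64(532.387175137678), np.float64(-264.132243191019), np.float32(26.0))
top (np.float64(583.8123595161305), np.float64(44.22141938754299), np.float32(81.1))
scene (np.float64(420.1557627806227), np.float64(-276.29141108444196), np.float32(31.85))
scene (np.float64(533.2771202859327), np.float64(-266.7797822188543), np.float32(25.75))
scene (np.float64(585.4999224701065), np.float64(42.65641058188771), np.float32(84.2))
```

Call:
{"method": "servo_tool", "body": {
  "plan": [
    [0,0,-0.18,0,0,0,1],
    [0,0,-0.18,0,0,0,1],
    [0,0,-0.15,0,0,0,1],
    [0,0,-0.08,0,0,0,1],
    [0,0,-0.05,0,0,0,1],
    [0,0,-0.025,0,0,0,1],
    [0,0,-0.015,0,0,0,1],
    [0,0,0,0,0,0,1],
    [0,0,0,0,0,0,1]
  ]
}}

```text
clock: 3.52
position: [421.3, -275.2, -2.0]
ee_rot: [-0.597, 0.802, -0.001, 0.0]
contact_force: [0.3, -0.1, 0.3]
gripper_width: 85.1
grasp_force: 0.0
```

Call:
{"method": "servo_tool", "body": {
  "plan": [
    [0,0,0,0,0,0,0.7],
    [0,0,0,0,0,0,0.6],
    [0,0,0,0,0,0,0.6],
    [0,0,0,0,0,0,0.6]
  ]
}}

```text
clock: 4.03
position: [420.9, -275.2, -1.6]
ee_rot: [-0.597, 0.802, -0.0, 0.0]
contact_force: [-2.2, 1.7, 7.7]
gripper_width: 61.1
grasp_force: 63.3
```

Call:
{"method": "servo_tool", "body": {
  "plan": [
    [0,0,0.02,0,0,0,0.6],
    [0,0,0.05,0,0,0,0.6],
    [0,0,0.1,0,0,0,0.6],
    [0,0,0.1,0,0,0,0.6],
    [0,0,0,0,0,0,0.6],
    [0,0,0,0,0,0,0.6]
  ]
}}

```text
clock: 4.78
position: [420.0, -274.7, 77.8]
ee_rot: [-0.597, 0.802, 0.001, -0.0]
contact_force: [-0.4, -0.3, -2.4]
gripper_width: 61.1
grasp_force: 66.1
```

```bash
python3 - <<'E'
from h import *
d=get('wrist');cv2.imwrite('pics/w2.png',cv2.resize(d['image'][120:400,150:500,::-1],None,fx=2,fy=2));np.savez('w2.npz',**d)
s=arm.read_state();print(s['position'],s['contact_force'],s['gripper_width'],s['grasp_force'],s['wrist_torque'])
E
```

```text
[ 419.73762668 -274.6059306    77.34827972] [ 0.41970407  0.16475805 -2.76597318] 61.39374834453534 66.09955072402954 [-0.00289766 -0.01620559  0.00602406]
```

View pics/w2.png

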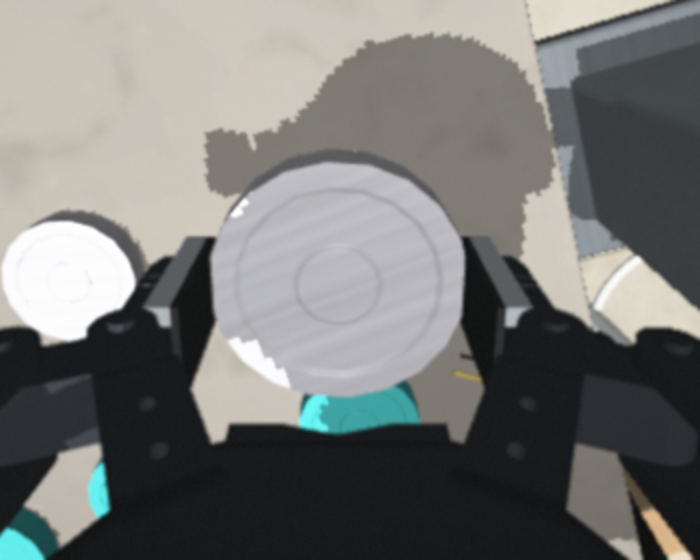

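The large disc is held level and centred between the pads. I measure its pose in the tool and the pan's pose more precisely.

```bash
python3 - <<'E'
from h import *
d=dict(np.load('w2.npz'))
P=cloud(d); 
u0,v0=150+338//2,120+280//2
z=np.median(P[v0-20:v0+21,u0-20:u0+21,2]);print('top z',z)
a=disc(d,u0,v0,z,32);print(a[:3])
m=np.abs(P[...,2]-z)<3
lab=cv2.connectedComponents(m.astype(np.uint8))[1];Q=P[(lab==lab[v0,u0])];print(((Q.max(0)+Q.min(0))/2).round(1),np.ptp(Q,0).round(1))
A=np.c_[Q[:,:2],np.ones(len(Q))];print('slope',np.linalg.lstsq(A,Q[:,2],rcond=None)[0][:2])
# dark sleeve from top & scene
for n,box in(('top',(200,235,290,345)),('scene',(205,260,270,300))):
    d=dict(np.load(n+'0.npz'));r0,r1,c0,c1=box
    g=d['image'][r0:r1,c0:c1].max(-1);vs,us=np.nonzero(g<65)
    pts=np.array([ray(d,u+c0,v+r0,37)[:2] for u,v in zip(us,vs)])
    c=np.median(pts,0);_,_,V=np.linalg.svd(pts-c);t=(pts-c)@V[0]
    print(n,len(pts),c.round(1),'ext',np.percentile(t,[2,98]).round(1),'dir',V[0].round(3), (pts.mean(0)).round(1))
E
```

```text
top z nanTraceback (most recent call last):
  File "<stdin>", line 6, in <module>
  File "h.py", line 33, in disc
    h=h[0,0]
      ~^^^^^
TypeError: 'NoneType' object is not subscriptable
```

```bash
python3 - <<'E'
from h import *
d=dict(np.load('w2.npz'));u0,v0=319,260
P=cloud(d);print('valid',np.isfinite(P[v0-20:v0+21,u0-20:u0+21,2]).sum(),np.nanmedian(P[v0-20:v0+21,u0-20:u0+21,2]))
for z in (84,88,92): 
    try: print(z,disc(d,u0,v0,z,32)[:3])
    except Exception as e: print(z,e)
for n,box in(('top',(200,235,290,345)),('scene',(205,260,270,300))):
    d=dict(np.load(n+'0.npz'));r0,r1,c0,c1=box
    g=d['image'][r0:r1,c0:c1].max(-1);vs,us=np.nonzero(g<75)
    pts=np.array([ray(d,u+c0,v+r0,37)[:2] for u,v in zip(us,vs)])
    c=np.median(pts,0);_,_,V=np.linalg.svd(pts-c);t=(pts-c)@V[0]
    print(n,len(pts),c.round(1),'ext',np.percentile(t,[2,98]).round(1),'dir',V[0].round(3), (pts.mean(0)).round(1))
E
```

```text
valid 1675 91.18062569907497
84 (np.float64(421.32825165517926), np.float64(-269.66414597244574), np.float32(33.65))
88 (np.float64(420.23074278409325), np.float64(-272.19633553249616), np.float32(32.0))
92 (np.float64(420.13323391300725), np.float64(-274.22852509254653), np.float32(31.45))
top 99 [479.4  73.4] ext [-40.2  42. ] dir [0.272 0.962] [479.8  74.2]
scene 152 [477.5  63.6] ext [-50.2  51.4] dir [-0.33  -0.944] [477.9  64.3]
```

Call:
{"method": "servo_tool", "body": {
  "plan": [
    [0,0,0.1,0,0,0,0.6],
    [0,0.03,0.17,0,0,0,0.6],
    [0,0.09,0.15,0,0,0,0.6],
    [0.05,0.15,0.08,0,0,0,0.6],
    [0.09,0.16,0,0,0,0,0.6],
    [0.09,0.16,0,0,0,0,0.6],
    [0.09,0.16,0,0,0,0,0.6],
    [0.09,0.16,0,0,0,0,0.6],
    [0.09,0.16,0,0,0,0,0.6],
    [0.06,0.14,0,0,0,0,0.6],
    [0.04,0.07,0,0,0,0,0.6],
    [0,0,0,0,0,0,0.6],
    [0,0,0,0,0,0,0.6],
    [0,0,0,0,0,0,0.6]
  ]
}}

```text
clock: 6.58
position: [600.3, 108.0, 227.9]
ee_rot: [-0.597, 0.802, 0.0, -0.001]
contact_force: [0.2, 0.1, -3.3]
gripper_width: 61.2
grasp_force: 66.8
```

```bash
python3 - <<'E'
from h import *
d=get('wrist');cv2.imwrite('pics/w3.png',d['image'][...,::-1]);np.savez('w3.npz',**d)
s=arm.read_state();print(s['position'],s['contact_force'],s['gripper_width'],s['joints'].round(2))
E
```

```text
[600.36669956 108.03454886 228.21876072] [-0.49573105 -0.61303585 -2.87419136] 61.36429486698316 [ 0.44  0.36 -0.04 -0.   -1.17 -0.74]
```

View pics/w3.png

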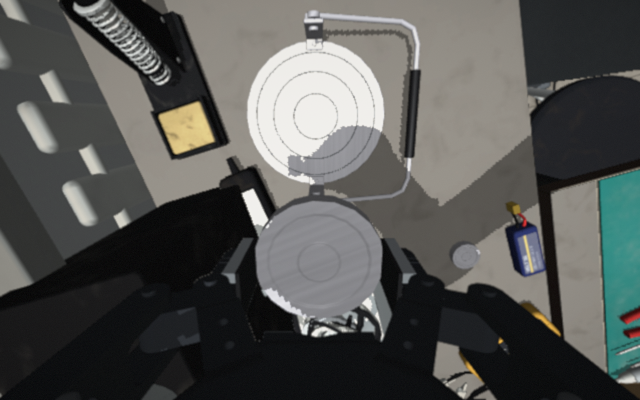

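The pan and its rings are fully visible, centred at (316,116). The ears are at (314,20) and (318,190), and the sleeve runs from (417,70) to (408,157).

```bash
python3 - <<'E'
from h import *
d=dict(np.load('w3.npz'))
for r in (82,81): print('pan',disc(d,316,116,8,r)[:3])
c=disc(d,316,116,8,82);g=c[3];n=g.shape[0]
# inner rings
h=cv2.HoughCircles(g,cv2.HOUGH_GRADIENT,1,1,param1=50,param2=25,minRadius=30,maxRadius=170)
b=ray(d,316,116,8)
for x,y,r in h[0][:8]: print((b[0]+(x-n/2)*.5).round(1),(b[1]+(y-n/2)*.5).round(1),r*.5)
im=d['image'][50:180,395:430].max(-1);vs,us=np.nonzero(im<50)
pts=np.array([ray(d,u+395,v+50,37)[:2] for u,v in zip(us,vs)])
r=cv2.minAreaRect(pts.astype(np.float32));print('sleeve',r,len(pts))
P=cloud(d)
for u,v in((314,16),(318,190)): 
    Q=P[v-20:v+20,u-15:u+15].reshape(-1,3);Q=Q[(Q[:,2]>40)&(Q[:,2]<80)];print('ear',len(Q),np.median(Q,0) if len(Q) else 0)
Q=P[60:170,404:422].reshape(-1,3);Q=Q[(Q[:,2]>25)&(Q[:,2]<50)];print(len(Q),Q.mean(0).round(1),Q[:,2].max())
E
```

```text
pan (np.float64(585.1717295739269), np.float64(43.78345909090232), np.float32(82.0))
pan (np.float64(585.1717295739269), np.float64(43.78345909090232), np.float32(80.4))
584.7 42.8 81.35
585.2 41.8 70.2
584.7 41.3 70.2
586.2 41.8 70.85
584.7 45.3 70.75
581.2 47.3 75.9
578.2 44.8 74.8
582.2 42.8 70.75
sleeve ((483.0307922363281, 72.31166076660156), (89.40595245361328, 10.310128211975098), 74.05269622802734) 530
ear 0 0
ear 75 [605.5917257  120.2124245   57.74307034]
1029 [483.4  70.8  40.7] 44.26785680952918
```

Call:
{"method": "servo_tool", "body": {
  "plan": [
    [-0.026,-0.109,0,0,0,0,0.6],
    [-0.026,-0.108,0,0,0,0,0.6],
    [0,0,-0.15,0,0,0,0.6],
    [0,0,-0.18,0,0,0,0.6],
    [0,0,-0.18,0,0,0,0.6],
    [0,0,-0.1,0,0,0,0.6],
    [0,0,-0.06,0,0,0,0.6],
    [0,0,-0.03,0,0,0,0.6],
    [0,0,0,0,0,0,0.6],
    [0,0,0,0,0,0,0.6],
    [0,0,0,0,0,0,0.6]
  ]
}}

```text
clock: 8.0
position: [585.8, 44.1, 19.4]
ee_rot: [-0.597, 0.802, -0.0, 0.001]
contact_force: [-0.4, -0.2, -2.4]
gripper_width: 61.2
grasp_force: 66.7
```

Call:
{"method": "servo_tool", "body": {
  "plan": [
    [-0.002,-0.003,-0.01,0,0,0,0.6],
    [0,0,-0.01,0,0,0,0.6],
    [0,0,-0.01,0,0,0,0.6],
    [0,0,-0.005,0,0,0,0.6],
    [0,0,0,0,0,0,0.6],
    [0,0,0,0,0,0,0.6]
  ]
}}

```text
clock: 8.75
position: [584.7, 43.0, 7.9]
ee_rot: [-0.597, 0.802, -0.0, 0.0]
contact_force: [0.0, 0.1, -2.4]
gripper_width: 60.9
grasp_force: 66.7
```

Call:
{"method": "servo_tool", "body": {
  "plan": [
    [0,0,-0.003,0,0,0,0.6],
    [0,0,0,0,0,0,0.6],
    [0,0,0,0,0,0,0.6]
  ]
}}

```text
clock: 9.12
position: [584.6, 43.0, 6.9]
ee_rot: [-0.597, 0.802, -0.0, 0.0]
contact_force: [-0.1, -0.3, -2.0]
gripper_width: 61.1
grasp_force: 66.7
```

Call:
{"method": "servo_tool", "body": {
  "plan": [
    [0,0,-0.002,0,0,0,0.6],
    [0,0,0,0,0,0,0.6],
    [0,0,0,0,0,0,0.6]
  ]
}}

```text
clock: 9.5
position: [584.7, 43.0, 6.6]
ee_rot: [-0.597, 0.802, -0.0, 0.0]
contact_force: [-1.5, -0.0, -0.5]
gripper_width: 61.2
grasp_force: 67.2
```

Contact is just beginning. I go 0.6 mm lower, then release.

Call:
{"method": "servo_tool", "body": {
  "plan": [
    [0,0,-0.002,0,0,0,0.6],
    [0,0,0,0,0,0,0.6],
    [0,0,0,0,0,0,0.6]
  ]
}}

```text
clock: 9.88
position: [584.7, 43.0, 6.5]
ee_rot: [-0.597, 0.802, -0.0, 0.0]
contact_force: [-2.6, 0.4, 5.0]
gripper_width: 61.1
grasp_force: 67.7
```

Call:
{"method": "servo_tool", "body": {
  "plan": [
    [0,0,0,0,0,0,0.8],
    [0,0,0,0,0,0,0.9],
    [0,0,0,0,0,0,0.95],
    [0,0,0,0,0,0,0.95],
    [0,0,0.03,0,0,0,0.95],
    [0,0,0.1,0,0,0,1],
    [0,0,0.18,0,0,0,1],
    [0,0,0.18,0,0,0,1],
    [0,0.07,0.15,0,0,0,1],
    [0.03,0.1,0.09,0,0,0,1],
    [0.02,0.05,0,0,0,0,1],
    [0,0,0,0,0,0,1],
    [0,0,0,0,0,0,1]
  ]
}}

```text
clock: 11.5
position: [598.6, 108.2, 223.1]
ee_rot: [-0.597, 0.802, 0.0, -0.002]
contact_force: [-0.2, 0.7, 0.5]
gripper_width: 85.5
grasp_force: 0.0
```

```bash
python3 - <<'E'
from h import *
d=get('wrist');np.savez('w4.npz',**d);cv2.imwrite('pics/w4.png',cv2.resize(d['image'][:260,180:480,::-1],None,fx=2,fy=2))
s=arm.read_state();print(s['position'],s['contact_force'],s['gripper_width'])
b=ray(d,316,116,8);print(b)
a=disc(d,316,116,8,82);print('pan',a[:3]);
P=cloud(d);Q=P[:260,200:450].reshape(-1,3);Q=Q[(Q[:,2]>16)&(Q[:,2]<24)&(np.hypot(Q[:,0]-585,Q[:,1]-43)<45)];print('large',len(Q),((Q.max(0)+Q.min(0))/2).round(1),np.median(Q,0).round(1),np.ptp(Q,0))
print(disc(d,316,116,20,32)[:3])
E
```

```text
[598.7526307  108.04291255 223.26726879] [ 0.07563079 -0.00531349 -1.23678983] 85.3690007263438
[581.32774713  43.01317046   8.        ]
pan (np.float64(585.0777471338176), np.float64(43.26317045710566), np.float32(80.85))
large 2510 [584.8  44.   19.7] [584.6  43.2  19.7] [63.00028243 62.82323355  5.42915433]
(np.float64(573.0060456082928), np.float64(32.74171539634988), np.float32(34.2))
```

View pics/w4.png

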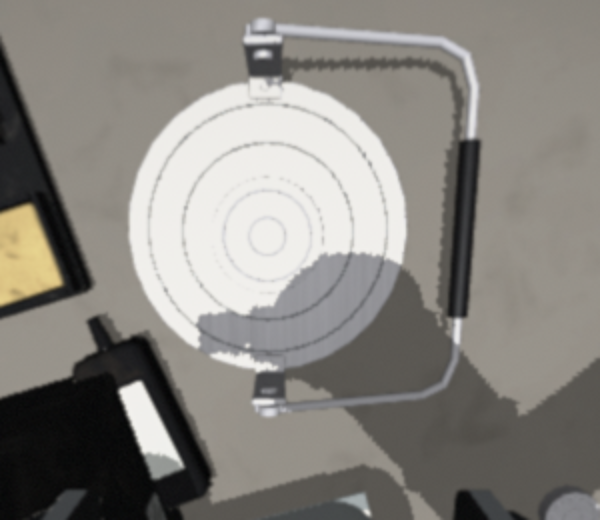

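The large weight sits centred on the pan to about 1 mm. I check the thrust stand's clearance, then fetch the middle weight.

```bash
python3 - <<'E'
from h import *
for n in('top','scene'):
    P=cloud(dict(np.load(n+'0.npz'))).reshape(-1,3)
    Q=P[(P[:,2]>40)&(P[:,2]<320)&(P[:,0]>450)&(P[:,0]<800)&(P[:,1]<-100)&(P[:,1]>-420)]
    for a,b in((40,120),(120,200),(200,320)):
        q=Q[(Q[:,2]>a)&(Q[:,2]<b)];print(n,a,len(q),q.min(0).round() if len(q) else'',q.max(0).round() if len(q) else'')
E
```

```text
top 40 342 [ 599. -388.   40.] [ 752. -101.  120.]
top 120 718 [ 701. -420.  120.] [ 800. -100.  200.]
top 200 692 [ 697. -418.  200.] [ 800. -104.  271.]
scene 40 837 [ 598. -392.   40.] [ 751. -100.  120.]
scene 120 1757 [ 700. -420.  120.] [ 800. -100.  200.]
scene 200 1169 [ 696. -420.  200.] [ 800. -101.  269.]
```

Call:
{"method": "servo_tool", "body": {
  "plan": [
    [-0.05,-0.1,0,0,0,0,1],
    [-0.08,-0.18,0,0,0,0,1],
    [-0.09,-0.18,0,0,0,0,1],
    [0,-0.19,0,0,0,0,1],
    [0,-0.19,0,0,0,0,1],
    [0,-0.19,0,0,0,0,1],
    [0,-0.14,0,0,0,0,1],
    [0,-0.074,0,0,0,0,1],
    [0,0,0,0,0,0,1],
    [0,0,0,0,0,0,1]
  ]
}}

```text
clock: 12.8
position: [533.0, -264.1, 224.2]
ee_rot: [-0.597, 0.802, 0.001, -0.0]
contact_force: [0.2, -0.4, 0.7]
gripper_width: 85.5
grasp_force: 0.0
```

Call:
{"method": "servo_tool", "body": {
  "plan": [
    [0,-0.002,-0.18,0,0,0,1],
    [0,0,-0.18,0,0,0,1],
    [0,0,-0.17,0,0,0,1],
    [0,0,-0.1,0,0,0,1],
    [0,0,-0.06,0,0,0,1],
    [0,0,-0.03,0,0,0,1],
    [0,0,-0.018,0,0,0,1],
    [0,0,0,0,0,0,1],
    [0,0,0,0,0,0,0.7],
    [0,0,0,0,0,0,0.55],
    [0,0,0,0,0,0,0.48],
    [0,0,0,0,0,0,0.48],
    [0,0,0,0,0,0,0.48],
    [0,0,0,0,0,0,0.48]
  ]
}}

```text
clock: 14.55
position: [534.0, -265.0, 4.7]
ee_rot: [-0.597, 0.802, -0.001, 0.0]
contact_force: [-1.3, 1.0, 4.2]
gripper_width: 48.6
grasp_force: 60.9
```

Call:
{"method": "servo_tool", "body": {
  "plan": [
    [0,0,0.02,0,0,0,0.48],
    [0,0,0.06,0,0,0,0.48],
    [0,0,0.15,0,0,0,0.48],
    [0,0,0.18,0,0,0,0.48],
    [0,0.03,0.17,0,0,0,0.48],
    [0,0.1,0.15,0,0,0,0.48],
    [0,0.18,0,0,0,0,0.48],
    [0,0.19,0,0,0,0,0.48],
    [0.02,0.19,0,0,0,0,0.48],
    [0.08,0.18,0,0,0,0,0.48],
    [0.08,0.18,0,0,0,0,0.48],
    [0.04,0.14,0,0,0,0,0.48],
    [0,0.055,0,0,0,0,0.48],
    [0,0,0,0,0,0,0.48],
    [0,0,0,0,0,0,0.48],
    [0,0,0,0,0,0,0.48]
  ]
}}

```text
clock: 16.55
position: [599.3, 107.4, 222.6]
ee_rot: [-0.596, 0.803, -0.0, 0.0]
contact_force: [0.3, -0.4, -1.6]
gripper_width: 48.4
grasp_force: 62.5
```

```bash
python3 - <<'E'
from h import *
d=get('wrist');np.savez('w5.npz',**d)
s=arm.read_state();p=s['position'];print(p,s['contact_force'],s['gripper_width'])
P=cloud(d);T=P-p
m=(np.hypot(T[...,0],T[...,1])<36)&(T[...,2]>0)&(T[...,2]<20)
lab=cv2.connectedComponents(m.astype(np.uint8))[1]
Q=T[m];print(len(Q),np.median(Q,0),((Q.max(0)+Q.min(0))/2).round(1),np.ptp(Q,0).round(1),np.percentile(Q[:,2],[5,25,75,95]))
z=np.median(Q[:,2])+p[2];v0,u0=np.argwhere(m).mean(0)
h=disc(d,u0,v0,z,26);print(u0,v0,np.array(h[:2])-p[:2],h[2])
cv2.imwrite('pics/w5.png',cv2.resize(d['image'][:400,150:480,::-1],None,fx=1.5,fy=1.5))
E
```

```text
[599.42284742 107.47869543 222.59955559] [ 0.62319573 -0.38087764 -1.17216719] 48.18296235453329
8306 [-0.88770725 -2.33954815  6.90407907] [-2.  -0.3 10. ] [67.7 52.2 20. ] [ 5.47561449  6.35574972  7.50518339 14.09503048]
318.5722369371539 250.92198410787384 [ 1.89530651 -1.92790742] 28.2
```

View pics/w5.png

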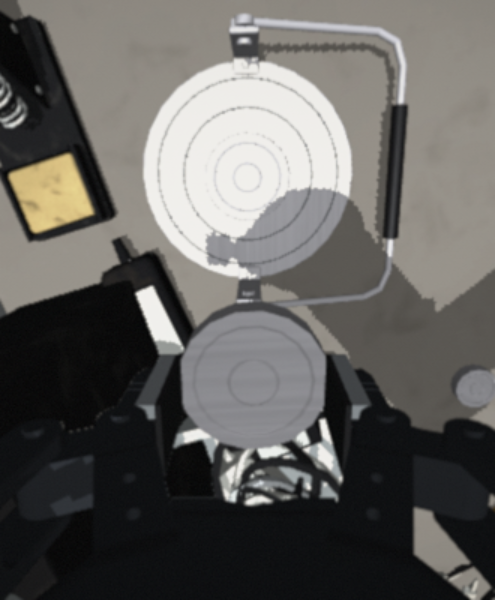

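The middle weight is held level and centred, with its underside about 5 mm below the TCP. I lower it over the pan.

Call:
{"method": "servo_tool", "body": {
  "plan": [
    [-0.024,-0.107,0,0,0,0,0.48],
    [-0.0245,-0.106,0,0,0,0,0.48],
    [0,0,-0.15,0,0,0,0.48],
    [0,0,-0.18,0,0,0,0.48],
    [0,0,-0.15,0,0,0,0.48],
    [0,0,-0.09,0,0,0,0.48],
    [0,0,-0.04,0,0,0,0.48],
    [0,0,-0.012,0,0,0,0.48],
    [0,0,0,0,0,0,0.48],
    [0,0,0,0,0,0,0.48],
    [0,0,0,0,0,0,0.48]
  ]
}}

```text
clock: 17.98
position: [585.5, 45.0, 36.6]
ee_rot: [-0.597, 0.802, -0.0, 0.001]
contact_force: [0.1, 0.1, -1.7]
gripper_width: 48.5
grasp_force: 62.5
```

Call:
{"method": "servo_tool", "body": {
  "plan": [
    [-0.002,-0.004,-0.01,0,0,0,0.48],
    [0,0,-0.01,0,0,0,0.48],
    [0,0,-0.01,0,0,0,0.48],
    [0,0,-0.003,0,0,0,0.48],
    [0,0,0,0,0,0,0.48],
    [0,0,0,0,0,0,0.48]
  ]
}}

```text
clock: 18.73
position: [584.5, 43.6, 25.9]
ee_rot: [-0.597, 0.802, -0.0, 0.0]
contact_force: [0.6, 0.6, -2.6]
gripper_width: 48.4
grasp_force: 62.5
```

Call:
{"method": "servo_tool", "body": {
  "plan": [
    [0,0,-0.003,0,0,0,0.48],
    [0,0,0,0,0,0,0.48],
    [0,0,0,0,0,0,0.48]
  ]
}}

```text
clock: 19.1
position: [584.5, 43.6, 24.9]
ee_rot: [-0.597, 0.802, -0.0, 0.0]
contact_force: [-0.1, 0.3, -2.7]
gripper_width: 48.7
grasp_force: 62.5
```

Call:
{"method": "servo_tool", "body": {
  "plan": [
    [0.001,0,-0.003,0,0,0,0.48],
    [0,0,0,0,0,0,0.48],
    [0,0,0,0,0,0,0.48]
  ]
}}

```text
clock: 19.48
position: [584.6, 43.6, 24.7]
ee_rot: [-0.597, 0.802, -0.0, -0.0]
contact_force: [-3.4, -0.0, 5.5]
gripper_width: 48.3
grasp_force: 63.4
```

Call:
{"method": "servo_tool", "body": {
  "plan": [
    [0,0,-0.002,0,0,0,0.48],
    [0,0,0,0,0,0,0.48],
    [0,0,0,0,0,0,0.48]
  ]
}}

```text
clock: 19.85
position: [584.6, 43.6, 24.7]
ee_rot: [-0.597, 0.802, -0.0, -0.0]
contact_force: [-5.5, 0.9, 7.8]
gripper_width: 48.5
grasp_force: 63.9
```

Call:
{"method": "servo_tool", "body": {
  "plan": [
    [-0.001,0,0.002,0,0,0,0.48],
    [0,0,0,0,0,0,0.6],
    [0,0,0,0,0,0,0.75],
    [0,0,0,0,0,0,0.85],
    [0,0,0,0,0,0,0.9],
    [0,0,0.03,0,0,0,0.95],
    [0,0,0.1,0,0,0,1],
    [0,0,0.18,0,0,0,1],
    [0,0,0.18,0,0,0,1],
    [0,0.07,0.14,0,0,0,1],
    [0.03,0.1,0.03,0,0,0,1],
    [0.02,0.045,0,0,0,0,1],
    [0,0,0,0,0,0,1],
    [0,0,0,0,0,0,1]
  ]
}}

```text
clock: 21.6
position: [598.8, 107.3, 220.9]
ee_rot: [-0.597, 0.802, 0.0, -0.001]
contact_force: [-0.2, 0.3, 0.8]
gripper_width: 85.2
grasp_force: 0.0
```

```bash
python3 - <<'E'
from h import *
d=get('wrist');np.savez('w6.npz',**d);cv2.imwrite('pics/w6.png',cv2.resize(d['image'][:260,180:480,::-1],None,fx=2,fy=2))
s=arm.read_state();print(s['position'],s['contact_force'],s['joints'].round(2))
print('pan',disc(d,316,116,8,82)[:3]);
P=cloud(d);Q0=P[:260,200:450].reshape(-1,3);r=np.hypot(Q0[:,0]-585,Q0[:,1]-43.5)
for a,b in((13,24.5),(26,38)):
    Q=Q0[(Q0[:,2]>a)&(Q0[:,2]<b)&(r<45)];print(len(Q),((Q.max(0)+Q.min(0))/2).round(1),np.median(Q,0).round(1),np.ptp(Q,0).round(1))
im=d['image'][30:200,385:440].max(-1);vs,us=np.nonzero(im<50)
pts=np.array([ray(d,u+385,v+30,37)[:2] for u,v in zip(us,vs)])
m=np.hypot(*(pts-np.array([483,72])).T)<60
print('sleeve',cv2.minAreaRect(pts[m].astype(np.float32)),m.sum())
E
```

```text
[598.84612414 107.14540019 221.02990631] [-0.38998744  0.37542685 -1.25397809] [ 0.44  0.36 -0.05 -0.   -1.16 -0.73]
pan (np.float64(584.3742125932184), np.float64(43.9461034477932), np.float32(81.95))
749 [584.8  44.   20.2] [585.1  42.4  20.2] [63.  63.   4.7]
1794 [584.7  43.6  31.7] [584.4  43.3  31.7] [51.1 51.1  5.8]
sleeve ((482.9343566894531, 72.11817932128906), (89.75775909423828, 10.267631530761719), 73.96782684326172) 555
```

View pics/w6.png

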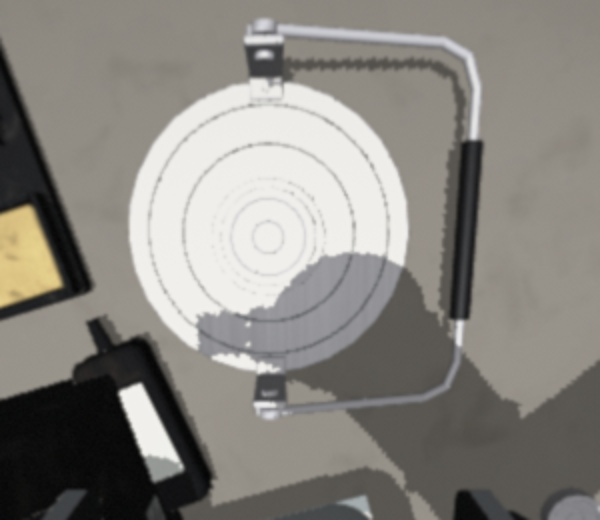

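Both weights are stacked within about 1 mm of the pan centre, and the sleeve is at about (483,72). I work out the approach to the bail and the arc.

```bash
cat > b.py <<'E'
from h import *
yaw=np.deg2rad(-15.7);X=np.array([np.cos(yaw),np.sin(yaw),0]);Y=np.array([-np.sin(yaw),np.cos(yaw),0]);Z=np.array([0,0,1.])
piv=np.array([584.8,43.6,66.])
def tz(t): return -np.sin(t)*X-np.cos(t)*Z
def tcp(phi,t,back=0): return piv+110*(np.sin(phi)*X+np.cos(phi)*Z)+tz(t)*(19-back)
E
python3 - <<'E'
from b import *
s=arm.read_state();p=s['position']
t0=np.deg2rad(-35);A=tcp(-1.84,t0,100);B=tcp(-1.84,t0)
print('A',A,'share',(A-p)/300,'B',B,'share',(B-A)/300,'tilt share',t0*Y/2)
N=16;t1=np.deg2rad(45)
ph=np.linspace(-1.84,0,N+1);tt=np.linspace(t0,t1,N+1)
q=np.array([tcp(a,b) for a,b in zip(ph,tt)]);D=np.diff(q,axis=0)/300
print(np.c_[D,np.tile((t1-t0)/N*Y/2,(N,1))].round(4));print(q[-1])
E
```

```text
A [437.99160645  84.86597835 103.09528927] share [-0.53618173 -0.07426474 -0.39311539] B [493.20933657  69.3449744   21.18008484] share [ 0.1840591  -0.05173668 -0.27305068] tilt share [-0.0826502  -0.29403746 -0.        ]
[[-0.013   0.0037  0.0382  0.0118  0.042   0.    ]
 [-0.0086  0.0024  0.0394  0.0118  0.042   0.    ]
 [-0.0042  0.0012  0.04    0.0118  0.042   0.    ]
 [ 0.0003 -0.0001  0.0401  0.0118  0.042   0.    ]
 [ 0.0048 -0.0013  0.0397  0.0118  0.042   0.    ]
 [ 0.0091 -0.0026  0.0387  0.0118  0.042   0.    ]
 [ 0.0134 -0.0038  0.0372  0.0118  0.042   0.    ]
 [ 0.0174 -0.0049  0.0352  0.0118  0.042   0.    ]
 [ 0.0211 -0.0059  0.0327  0.0118  0.042   0.    ]
 [ 0.0246 -0.0069  0.0298  0.0118  0.042   0.    ]
 [ 0.0276 -0.0078  0.0266  0.0118  0.042   0.    ]
 [ 0.0303 -0.0085  0.023   0.0118  0.042   0.    ]
 [ 0.0326 -0.0092  0.0191  0.0118  0.042   0.    ]
 [ 0.0344 -0.0097  0.0149  0.0118  0.042   0.    ]
 [ 0.0357 -0.01    0.0106  0.0118  0.042   0.    ]
 [ 0.0366 -0.0103  0.0062  0.0118  0.042   0.    ]]
[571.86620862  47.2355248  162.56497116]
```

Call:
{"method": "servo_tool", "body": {
  "plan": [
    [-0.1,-0.014,0,0,0,0.008,0.7],
    [-0.136,-0.02,0,-0.0207,-0.0735,0,0.5],
    [-0.15,-0.02,0,-0.0207,-0.0735,0,0.28],
    [-0.15,-0.02,-0.04,-0.0207,-0.0735,0,0.28],
    [0,0,-0.15,-0.0207,-0.0735,0,0.28],
    [0,0,-0.13,0,0,0,0.28],
    [0,0,-0.073,0,0,0,0.28],
    [0,0,0,0,0,0,0.28],
    [0,0,0,0,0,0,0.28],
    [0,0,0,0,0,0,0.28]
  ]
}}

```text
clock: 22.9
position: [476.4, 73.2, 154.1]
ee_rot: [-0.573, 0.78, -0.21, 0.14]
contact_force: [-0.3, 0.4, -0.2]
gripper_width: 23.8
grasp_force: 0.0
```

```bash
python3 - <<'E'
from b import *
s=arm.read_state();p=s['position'];M=R.from_quat(s['ee_rot']).as_matrix()
print(p,M.round(3).tolist(),s['joints'].round(2),s['gripper_width'])
t=np.arcsin(-M[:,2]@X);print('tilt',np.rad2deg(t),'yaw err',np.rad2deg(M[:,0]@X),M[2,0], 'shift mm',tcp(-1.84,t)-p,(tcp(-1.84,t)-p)/300)
E
```

```text
[476.40113539  73.15988106 154.08443405] [[-0.305, -0.834, 0.459], [-0.952, 0.256, -0.168], [0.023, -0.488, -0.872]] [ 0.44  0.06 -1.06  1.36 -0.36 -2.03] 23.80263114988523
tilt -29.17013189741814 yaw err -2.079106140906762 0.022629365027816234 shift mm [  15.23201872   -3.37186175 -133.93080965] [ 0.0507734  -0.01123954 -0.44643603]
```

The arm can't reach with that much forward tilt (joint 3 is at its limit). I start with the tool pointing down instead and compute the correction.

```bash
cat >> b.py <<'E'
def Rt(t): # target orientation: tool x ~ -Y, z=tz
    z=tz(t);x=-Y;return np.c_[x,np.cross(z,x),z]
def go(P,t,n=1,Rn=None):
    s=arm.read_state();M=R.from_quat(s['ee_rot']).as_matrix()
    rv=R.from_matrix(Rt(t)@M.T).as_rotvec();print('pos',s['position'].round(1),'dshare',((P-s['position'])/300).round(4),'rot share',(rv/2).round(4),'rot deg',np.rad2deg(np.linalg.norm(rv)).round(1))
E
python3 - <<'E'
from b import *
go(tcp(-1.84,0,90),0); print(tcp(-1.84,0,90))
E
```

```text
pos [476.4  73.2 154.1] dshare [ 0.0211 -0.0029 -0.1545] rot share [0.0841 0.2411 0.0149] rot deg 29.3
[482.71796785  72.29396515 107.74397368]
```

Call:
{"method": "servo_tool", "body": {
  "plan": [
    [0.01,0,0.03,0.017,0.049,0.003,0.28],
    [0.01,0,0.02,0.017,0.049,0.003,0.28],
    [0,0,0,0.017,0.049,0.003,0.28],
    [0,0,0,0.017,0.049,0.003,0.28],
    [0,0,0,0.016,0.046,0.003,0.28],
    [0,0,-0.05,0,0,0,0.28],
    [0,0,0,0,0,0,0.28],
    [0,0,0,0,0,0,0.28]
  ]
}}

```text
clock: 23.9
position: [493.1, 60.5, 155.7]
ee_rot: [-0.596, 0.8, -0.063, 0.029]
contact_force: [0.5, 0.1, 0.7]
gripper_width: 24.1
grasp_force: 0.0
```

```bash
python3 - <<'E'
from b import *
go(tcp(-1.84,0,0),0); print(arm.read_state()['joints'].round(2))
E
```

```text
pos [493.1  60.5 155.7] dshare [-0.0345  0.0394 -0.46  ] rot share [0.033  0.0617 0.0076] rot deg 8.1
[ 0.52  0.19 -0.55  0.17 -0.76 -0.93]
```

Call:
{"method": "servo_tool", "body": {
  "plan": [
    [-0.017,0.02,0,0.0165,0.031,0.004,0.28],
    [-0.017,0.019,0,0.0165,0.031,0.004,0.28],
    [0,0,-0.12,0,0,0,0.28],
    [0,0,-0.12,0,0,0,0.28],
    [0,0,0,0,0,0,0.28],
    [0,0,0,0,0,0,0.28]
  ]
}}

```text
clock: 24.65
position: [484.0, 72.1, 84.7]
ee_rot: [-0.604, 0.797, -0.0, 0.001]
contact_force: [0.8, 0.5, -0.0]
gripper_width: 23.9
grasp_force: 0.0
```

```bash
python3 - <<'E'
from b import *
go(tcp(-1.84,0,0),0); print(arm.read_state()['joints'].round(2))
E
```

```text
pos [484.   72.1  84.7] dshare [-0.0043  0.0006 -0.2232] rot share [-0.0001  0.0007 -0.0004] rot deg 0.1
[ 0.48  0.32 -0.51  0.   -0.73 -0.75]
```

Now I descend on the sleeve and close in steps, watching the force.

Call:
{"method": "servo_tool", "body": {
  "plan": [
    [-0.003,0,-0.1,0,0,0,0.28],
    [0,0,-0.07,0,0,0,0.28],
    [0,0,-0.04,0,0,0,0.28],
    [0,0,-0.013,0,0,0,0.28],
    [0,0,0,0,0,0,0.22],
    [0,0,0,0,0,0,0.17],
    [0,0,0,0,0,0,0.14],
    [0,0,0,0,0,0,0.14],
    [0,0,0,0,0,0,0.14]
  ]
}}

```text
clock: 25.78
position: [482.2, 71.5, 16.4]
ee_rot: [-0.604, 0.797, 0.0, -0.001]
contact_force: [-0.2, 0.1, 0.1]
gripper_width: 11.7
grasp_force: 0.0
```

Call:
{"method": "servo_tool", "body": {
  "plan": [
    [0,0,0,0,0,0,0.12],
    [0,0,0,0,0,0,0.12],
    [0,0,0,0,0,0,0.12]
  ]
}}

```text
clock: 26.15
position: [482.4, 71.6, 16.4]
ee_rot: [-0.604, 0.797, -0.0, -0.0]
contact_force: [2.0, -1.5, 1.1]
gripper_width: 10.5
grasp_force: 10.9
```

The grip is position-controlled, giving about 11 N at 0.12, so the sleeve can turn while the tool stays upright. I compute the arc.

```bash
python3 - <<'E'
from b import *
N=20;ph=np.linspace(-1.84,0,N+1);q=np.array([tcp(a,0) for a in ph]);print((np.diff(q,axis=0)/300).round(4).tolist(),((q[-1]-q[0])))
E
```

```text
[[-0.0072, 0.002, 0.0329], [-0.0042, 0.0012, 0.0334], [-0.0013, 0.0004, 0.0337], [0.0017, -0.0005, 0.0337], [0.0047, -0.0013, 0.0334], [0.0076, -0.0021, 0.0328], [0.0105, -0.0029, 0.0319], [0.0133, -0.0037, 0.0308], [0.0159, -0.0045, 0.0294], [0.0185, -0.0052, 0.0277], [0.0208, -0.0059, 0.0259], [0.023, -0.0065, 0.0238], [0.025, -0.007, 0.0215], [0.0268, -0.0075, 0.019], [0.0284, -0.008, 0.0163], [0.0297, -0.0084, 0.0136], [0.0308, -0.0087, 0.0107], [0.0316, -0.0089, 0.0077], [0.0322, -0.009, 0.0046], [0.0324, -0.0091, 0.0016]] [102.08203215 -28.69396515 139.25602632]
```

Call:
{"method": "servo_tool", "body": {
  "plan": [
    [-0.007,0.002,0.033,0,0,0,0.117],
    [-0.004,0.001,0.033,0,0,0,0.117],
    [-0.001,0,0.034,0,0,0,0.117],
    [0.002,0,0.034,0,0,0,0.117],
    [0.005,-0.001,0.033,0,0,0,0.117],
    [0.007,-0.002,0.033,0,0,0,0.117],
    [0,0,0,0,0,0,0.117]
  ]
}}

```text
clock: 27.02
position: [482.6, 71.6, 76.9]
ee_rot: [-0.604, 0.797, 0.0, -0.0]
contact_force: [-0.2, 0.6, -0.1]
gripper_width: 10.3
grasp_force: 15.0
```

```bash
python3 - <<'E'
from b import *
s=arm.read_state();print(s['position'],s['contact_force'],s['grasp_force'],s['gripper_width'])
d=get('scene');cv2.imwrite('pics/s2.png',cv2.resize(d['image'][120:300,220:440,::-1],None,fx=3,fy=3,interpolation=cv2.INTER_CUBIC))
E
```

```text
[482.56183646  71.5526947   76.9136035 ] [-0.2284969   0.64901411 -0.10022242] 15.029476583003998 10.305535894335605
```

View pics/s2.png

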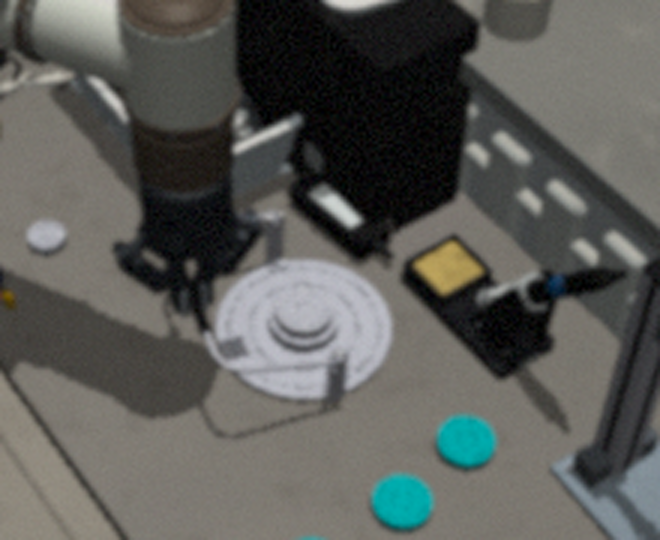

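The sleeve is held and the bail has risen to about horizontal. The pan and stack haven't moved. I continue the arc.

Call:
{"method": "servo_tool", "body": {
  "plan": [
    [0.01,-0.003,0.032,0,0,0,0.117],
    [0.013,-0.004,0.031,0,0,0,0.117],
    [0.016,-0.0045,0.029,0,0,0,0.117],
    [0.0185,-0.005,0.028,0,0,0,0.117],
    [0.021,-0.006,0.026,0,0,0,0.117],
    [0.023,-0.0065,0.024,0,0,0,0.117],
    [0.025,-0.007,0.0215,0,0,0,0.117],
    [0,0,0,0,0,0,0.117],
    [0,0,0,0,0,0,0.117]
  ]
}}

```text
clock: 28.2
position: [519.7, 60.1, 135.4]
ee_rot: [-0.604, 0.797, 0.0, -0.002]
contact_force: [-7.8, 1.1, 8.2]
gripper_width: 10.7
grasp_force: 15.2
```

Call:
{"method": "servo_tool", "body": {
  "plan": [
    [0.027,-0.0075,0.019,0,0,0,0.117],
    [0.028,-0.008,0.016,0,0,0,0.117],
    [0.03,-0.0085,0.0135,0,0,0,0.117],
    [0.031,-0.0085,0.0105,0,0,0,0.117],
    [0.0315,-0.009,0.0075,0,0,0,0.117],
    [0.032,-0.009,0.0045,0,0,0,0.117],
    [0.032,-0.009,0.0015,0,0,0,0.117],
    [0,0,0,0,0,0,0.117],
    [0,0,0,0,0,0,0.117],
    [0,0,0,0,0,0,0.117]
  ]
}}

```text
clock: 29.45
position: [585.0, 42.2, 156.1]
ee_rot: [-0.604, 0.797, -0.001, -0.0]
contact_force: [-1.7, -4.3, 4.8]
gripper_width: 10.4
grasp_force: 15.9
```

```bash
python3 - <<'E'
from b import *
s=arm.read_state();print(s['position'],s['contact_force'],s['grasp_force'],s['gripper_width'],tcp(0,0))
E
```

```text
[584.97362795  42.17907234 156.10398079] [-1.70026998 -4.26012653  4.76061462] 15.90688705444336 10.373840171983085 [584.8  43.6 157. ]
```

The bail is upright. I firm up the grip and start lifting gently.

Call:
{"method": "servo_tool", "body": {
  "plan": [
    [0,0,0.003,0,0,0,0.1],
    [0,0,0,0,0,0,0.1],
    [0,0,0,0,0,0,0.1],
    [0,0,0.004,0,0,0,0.1],
    [0,0,0.004,0,0,0,0.1],
    [0,0,0.004,0,0,0,0.1],
    [0,0,0.004,0,0,0,0.1],
    [0,0,0.004,0,0,0,0.1],
    [0,0,0.004,0,0,0,0.1],
    [0,0,0.004,0,0,0,0.1],
    [0,0,0.004,0,0,0,0.1],
    [0,0,0,0,0,0,0.1],
    [0,0,0,0,0,0,0.1]
  ]
}}

```text
clock: 31.08
position: [584.1, 42.9, 166.0]
ee_rot: [-0.604, 0.797, 0.0, -0.001]
contact_force: [0.5, -0.4, -9.2]
gripper_width: 9.4
grasp_force: 41.9
```

Call:
{"method": "servo_tool", "body": {
  "plan": [
    [0,0,0.005,0,0,0,0.09],
    [0,0,0.01,0,0,0,0.09],
    [0,0,0.015,0,0,0,0.09],
    [0,0,0.02,0,0,0,0.09],
    [0,0,0.025,0,0,0,0.09],
    [0,0,0.03,0,0,0,0.09],
    [0,0,0.03,0,0,0,0.09],
    [0,0,0.03,0,0,0,0.09],
    [0,0,0.03,0,0,0,0.09],
    [0,0,0.03,0,0,0,0.09],
    [0,0,0.025,0,0,0,0.09],
    [0,0,0.02,0,0,0,0.09],
    [0,0,0.015,0,0,0,0.09],
    [0,0,0.01,0,0,0,0.09],
    [0,0,0.005,0,0,0,0.09],
    [0,0,0,0,0,0,0.09],
    [0,0,0,0,0,0,0.09],
    [0,0,0,0,0,0,0.09],
    [0,0,0,0,0,0,0.09],
    [0,0,0,0,0,0,0.09]
  ]
}}

```text
clock: 33.58
position: [584.1, 42.9, 256.0]
ee_rot: [-0.604, 0.797, 0.0, -0.001]
contact_force: [-0.5, 0.0, -9.0]
gripper_width: 9.2
grasp_force: 58.3
```

Call:
{"method": "servo_tool", "body": {
  "plan": [
    [0,0,0,0,0,0,0.09],
    [0,0,0,0,0,0,0.09],
    [0,0,0,0,0,0,0.09],
    [0,0,0,0,0,0,0.09],
    [0,0,0,0,0,0,0.09],
    [0,0,0,0,0,0,0.09],
    [0,0,0,0,0,0,0.09],
    [0,0,0,0,0,0,0.09],
    [0,0,0,0,0,0,0.09],
    [0,0,0,0,0,0,0.09],
    [0,0,0,0,0,0,0.09],
    [0,0,0,0,0,0,0.09],
    [0,0,0,0,0,0,0.09],
    [0,0,0,0,0,0,0.09],
    [0,0,0,0,0,0,0.09],
    [0,0,0,0,0,0,0.09]
  ]
}}

```text
clock: 35.58
position: [584.1, 42.9, 256.0]
ee_rot: [-0.604, 0.797, 0.0, -0.001]
contact_force: [0.1, -1.1, -8.6]
gripper_width: 9.0
grasp_force: 58.3
```

```bash
python3 - <<'E'
from b import *
s=arm.read_state();print(s['clock'],s['position'],s['contact_force'],s['wrist_torque'],s['grasp_force'])
for n in('scene','top','scene'):
    d=get(n);P=cloud(d).reshape(-1,3);C=d['image'].reshape(-1,3)
    r=np.hypot(P[:,0]-585,P[:,1]-43)
    q=(r>40)&(r<78)&(P[:,2]>70)&(P[:,2]<135);Q=P[q]
    if len(Q)<30: print(n,len(Q));continue
    for _ in range(4):
        A=np.c_[Q[:,0]-585,Q[:,1]-43,np.ones(len(Q))];k=np.linalg.lstsq(A,Q[:,2],rcond=None)[0];e=np.abs(Q[:,2]-A@k);Q=Q[e<max(4,2*np.median(e))]
    print(n,len(Q),'face z',k[2].round(1),'tilt deg',np.rad2deg(k[:2]).round(2))
    T=P[(r<36)&(P[:,2]>k[2]+16)&(P[:,2]<k[2]+30)];print('stack',len(T),T.min(0) if len(T) else '',T.max(0) if len(T) else '')
E
```

```text
35.575 [584.14217741  42.90740623 256.02237735] [ 0.11327488 -1.0571037  -8.56306271] [-0.00593099  0.04142829 -0.07112973] 58.280916810035706
scene 1262 face z 106.5 tilt deg [-0.15 -0.04]
stack 262 [559.11921697   8.6116892  122.82939349] [611.80029085  67.70295748 135.16561867]
top 725 face z 107.2 tilt deg [-0.73  0.17]
stack 93 [555.52406769  20.11006257 123.26879036] [606.3438312   73.21289349 137.12724866]
scene 1258 face z 106.4 tilt deg [-0.06  0.12]
stack 261 [555.90650351  15.02118161 122.45816722] [612.70732644  68.57702137 134.39662902]
```

The pan hangs level (tilt well under 1°), still, and about 98 mm clear of the bench with the stack in place.

```bash
python3 -c "
from bench import arm
print(arm.job_done())"
```

```text
the job is handed in; nothing more can be done
None
```

The large weight and the middle weight on top of it are centred on the pan to about 1 mm, and the arm is holding the pan by its upright bail, about 98 mm above the bench, level and still; the job was handed in at about 36 s.

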